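Put away the shaft sleeves and cradle the next grip

ROBOT

A 6-joint arm with a two-finger parallel gripper is mounted at the origin on the work surface. World frame = base frame: x ahead of the robot, y to its left, z up, the work surface at z = 0. Lengths are in m, angles in rad, forces in N, time in s.
With the tool pointing down it reaches from about 0.35 to 0.725 m from the base axis. Payload 4.3 kg.
Tool frame: the origin (TCP) lies on the front face of the gripper's body, between the roots of the fingers; the fingertips stand 73 mm ahead of it and the grasp point (between the pads) lies 54 mm ahead of it; z points along the fingers, y is the direction in which the jaws open and shut (so a half turn about z gives the same grasp; the last joint's range is limited). The gripper opens to 85 mm and grips with 20 to 120 N. Pads are 22 mm wide; open, the fingers measure 114 mm over their backs; the gripper's body (76 mm by 85 mm) begins 54 mm behind the grasp point. The pads swing forward as they close: fully open they stand 13 mm farther back than shut.
Start: joints at [-1.337, 0.377, 0.081, 1.274, 0, 1.46], TCP at [0.194, -0.541, 0.304] pointing down, gripper open.
Joint ranges: [-2.72, 2.72], [-0.84, 1.66], [-1.02, 1.22], [-1.77, 2.12], [-1.37, 1.28], [-3.14, 3.14]. Speed limits (rad/s): [2.57, 2.57, 3.14, 3.14, 3.14, 3.14].

INTERFACE

Orientations are given as a unit quaternion [x, y, z, w].
In Python, from station import ctrl gives the robot as it stands. The module is installed in compiled form; this text tells all that it offers. Calls block until the motion is done:
- ctrl.move_ptp(position, orientation): joint-space move of the TCP to a pose.
- ctrl.servo_line(position, rot=None, max_speed=0.15): straight line of the TCP; rot=None keeps the orientation; max_speed is the mean speed in m/s.
- ctrl.set_joints(angles): joint-space move.
- ctrl.move_gripper(opening): opening from 0.0 (shut) to 1.0 (fully open); the grip force is fixed at half the most; returns when the fingers have stopped.
- ctrl.pause(seconds).
- ctrl.ik(position, orientation): joint angles nearest the present ones, or None.
- ctrl.camera(name): name is "side" or "top"; returns the picture (384x512x3 uint8, blue, green, red); there is no depth.
- ctrl.camera_model(name): a dict with "fx", "fy", "cx", "cy" (pixels), "R" (3x3) and "t" (3): a world point X has camera coordinates R X + t. Camera axes: x right, y down, z forward; pixel columns grow to the right and rows downward; lengths in m; the calibration is good to about 2 mm. A picture is of the moment at which its call begins. camera_model takes no time and is no camera call.
A pose or a line that the arm cannot do raises ctrl.Unreachable and nothing moves.
- ctrl.sign_off(): hands the job in, once; it reports no verdict.
Readings, each from a call of its own:
- ctrl.get_time(): time.
- ctrl.get_qpos(): joint angles.
- ctrl.get_joint_velocities(): joint speeds.
- ctrl.get_tau(): joint torques, N m.
- ctrl.get_ee_pos(): TCP position.
- ctrl.get_orientation(): TCP orientation.
- ctrl.get_wrist_force(): force on the tool from outside, world axes, zero at the start.
- ctrl.get_torque(): the same for the moment, N m.
- ctrl.get_gripper_width(): opening from 0.0 (shut) to 1.0 (fully open).
Only numpy, scipy, OpenCV 4.12 (cv2) and the standard library are available. Lean on these libraries where they do the work, as an engineer would, in place of code of your own. Each camera call takes 0.05 s, during which the arm holds its last target.

TASK

Set the bench up for the next regrip. Draw each nickel sleeve straight up off its tacky rubber bush, leaving all the bushes standing on the drip plate to dry, and lower it, without dropping it, upright and fully down into a cell of its own in the deep sleeve box; some cells already have a black puck at the bottom that is hard to see, so feel for the empty ones. Also lay the brown putter grip level in the notches of both forks of the iron fixture, and leave the nickel ferrule alone.

Things in the scene. Friction and masses are not known exactly. Their poses are not given: they have to be found in the camera images.
- sleeve1: Nickel shaft sleeve 1 (None if absent; 3 or 4 are there): upright bright tube, 28 mm outside, bore 21 mm, 90 mm long, about 70 g, open at both ends, the same either way up. Origin: centre of its lower end; z along the tube, up. At the start it stands over bush 1 on the bush's foot, lower end 21 mm and top 111 mm above the bench.
- sleeve2: Nickel shaft sleeve 2 (None if absent; 3 or 4 are there): upright bright tube, 28 mm outside, bore 21 mm, 90 mm long, about 70 g, open at both ends, the same either way up. Origin: centre of its lower end; z along the tube, up. At the start it stands over bush 2 on the bush's foot, lower end 21 mm and top 111 mm above the bench.
- sleeve3: Nickel shaft sleeve 3 (None if absent; 3 or 4 are there): upright bright tube, 28 mm outside, bore 21 mm, 90 mm long, about 70 g, open at both ends, the same either way up. Origin: centre of its lower end; z along the tube, up. At the start it stands over bush 3 on the bush's foot, lower end 21 mm and top 111 mm above the bench.
- sleeve4: Nickel shaft sleeve 4 (None if absent; 3 or 4 are there): upright bright tube, 28 mm outside, bore 21 mm, 90 mm long, about 70 g, open at both ends, the same either way up. Origin: centre of its lower end; z along the tube, up. At the start it stands over bush 4 on the bush's foot, lower end 21 mm and top 111 mm above the bench.
- bush1: Black rubber bush 1, 200 g, stays on the drip plate (bare if its sleeve is absent): foot 40 mm across, 16 mm tall, then a 17.5 mm stem up to 78 mm. Origin: centre of underside, z up. Only the foot shows below a sleeve. It clings to the sleeve with about 1 N: a straight lift leaves it standing, clear after 62 mm; gripping the foot or moving sideways too soon takes it along.
- bush2: Black rubber bush 2, 200 g, stays on the drip plate (bare if its sleeve is absent): foot 40 mm across, 16 mm tall, then a 17.5 mm stem up to 78 mm. Origin: centre of underside, z up. Only the foot shows below a sleeve. It clings to the sleeve with about 1 N: a straight lift leaves it standing, clear after 62 mm; gripping the foot or moving sideways too soon takes it along.
- bush3: Black rubber bush 3, 200 g, stays on the drip plate (bare if its sleeve is absent): foot 40 mm across, 16 mm tall, then a 17.5 mm stem up to 78 mm. Origin: centre of underside, z up. Only the foot shows below a sleeve. It clings to the sleeve with about 1 N: a straight lift leaves it standing, clear after 62 mm; gripping the foot or moving sideways too soon takes it along.
- bush4: Black rubber bush 4, 200 g, stays on the drip plate (bare if its sleeve is absent): foot 40 mm across, 16 mm tall, then a 17.5 mm stem up to 78 mm. Origin: centre of underside, z up. Only the foot shows below a sleeve. It clings to the sleeve with about 1 N: a straight lift leaves it standing, clear after 62 mm; gripping the foot or moving sideways too soon takes it along.
- dripplate: Steel drip plate, 260 x 96 x 5 mm, fixed. Origin: centre of its underside on the bench; x along its length, z up. The four bushes stand on it in a row along its x, about 66 mm apart (each within 4 mm along and 10 mm across of its place); they stay there to dry.
- sleevebox: Open wooden sleeve box, black inside, 116 x 224 mm, 60 mm tall, fixed. Origin: centre of its underside on the bench; x across the two rows, y along the four columns, z up. Eight cells 46 mm square, centred at x = -27 and +27 mm, y = -81, -27, +27, +81 mm; walls 8 mm; cell floor 8 mm, rim 60 mm above the bench.
- box_floor (a point): Centre of the box at the height of the cell floors. Three or four of the eight cells (different each time) already hold a loose black rubber puck, 36 mm across, 24 mm tall, flat at the bottom (top 32 mm above the bench); it is not reported and may be touched. A sleeve fully down has its top 98 mm above the bench; on a puck it stands 24 mm higher. Two sleeves cannot share a cell.
- fixture: Cast-iron regripping fixture, fixed. Origin: on the bench midway between its two cradle forks; x along the cradle, z up. Forks: upright plates 12 mm thick at x = -70 and +70 mm, each with a square notch open at the top, 38 mm wide (y), floor 70 mm and ears 92 mm above the bench, in which a long thing lies along x. Base 14 mm thick, 110 mm wide, x = -120 to +210 mm.
- knob_top (a point): Top of the fixture's big black bakelite knob (68 mm across), 157 mm above the bench, at x = +182 mm of the fixture, on the clamp tower (x = +162 to +202 mm, 60 mm wide, 100 mm tall). Not needed; keep clear.
- grip: Brown rubber wrap-style putter grip, a straight bar 250 mm long, 26 mm wide, 24 mm thick, about 90 g, lying flat on the bench at the start. Origin: centre of its underside; x along its length (butt cap at +x), y across its width, z up through its thickness.
- grip_mid (a point): The centre of the grip: 12 mm above its origin, in the middle of its length; 82 mm above the bench when the grip lies in both forks.
- ferrule: Bystander: nickel ferrule standing on the bench, 17 mm across, 28 mm tall. Origin: centre of its underside. Leave alone.

How it is judged:
At the end, for the whole second after the job is handed in: Each sleeve present stands at rest in a cell, within 0.15 rad of upright, lower end within 6 mm of the cell floor; bushes upright (0.15 rad) on the drip plate; grip at rest in both notches, centre 76-89 mm up, within 45 mm along and 12 mm across of the cradle's middle, aligned within 0.15 rad (z of sleeve1 in the frame of sleevebox between 0.003 and 0.014 m and x of sleeve1 in the frame of sleevebox between -0.052 and 0.052 m and y of sleeve1 in the frame of sleevebox between -0.106 and 0.106 m and angle between each of sleeve1, sleeve2, sleeve3, sleeve4, bush1, bush2, bush3, bush4's own z axis and vertical below 0.15 rad and linear speed of each of sleeve1, sleeve2, sleeve3, sleeve4, grip below 0.03 m/s and z of sleeve2 in the frame of sleevebox between 0.003 and 0.014 m and x of sleeve2 in the frame of sleevebox between -0.052 and 0.052 m and y of sleeve2 in the frame of sleevebox between -0.106 and 0.106 m and z of sleeve3 in the frame of sleevebox between 0.003 and 0.014 m and x of sleeve3 in the frame of sleevebox between -0.052 and 0.052 m and y of sleeve3 in the frame of sleevebox between -0.106 and 0.106 m and z of sleeve4 in the frame of sleevebox between 0.003 and 0.014 m and x of sleeve4 in the frame of sleevebox between -0.052 and 0.052 m and y of sleeve4 in the frame of sleevebox between -0.106 and 0.106 m and z of bush1 in the frame of dripplate between 0.002 and 0.012 m and z of bush2 in the frame of dripplate between 0.002 and 0.012 m and z of bush3 in the frame of dripplate between 0.002 and 0.012 m and z of bush4 in the frame of dripplate between 0.002 and 0.012 m and z of grip_mid in the frame of fixture between 0.076 and 0.089 m and x of grip_mid in the frame of fixture between -0.045 and 0.045 m and y of grip_mid in the frame of fixture between -0.012 and 0.012 m and angle between the x axis of grip and the x axis of fixture, either way round below 0.15 rad); the robot touches nothing.
It fails at once if a rubber bush is lifted off the drip plate (more than 10 mm) (z of any of bush1, bush2, bush3, bush4 in the frame of dripplate above 0.015 m).
It fails at once if a sleeve is dropped into the box (moving faster than 0.6 m/s inside a cell) ((z of sleeve1 in the frame of sleevebox below 0.05 m and x of sleeve1 in the frame of sleevebox between -0.052 and 0.052 m and y of sleeve1 in the frame of sleevebox between -0.106 and 0.106 m and linear speed of sleeve1 above 0.6 m/s) or (z of sleeve2 in the frame of sleevebox below 0.05 m and x of sleeve2 in the frame of sleevebox between -0.052 and 0.052 m and y of sleeve2 in the frame of sleevebox between -0.106 and 0.106 m and linear speed of sleeve2 above 0.6 m/s) or (z of sleeve3 in the frame of sleevebox below 0.05 m and x of sleeve3 in the frame of sleevebox between -0.052 and 0.052 m and y of sleeve3 in the frame of sleevebox between -0.106 and 0.106 m and linear speed of sleeve3 above 0.6 m/s) or (z of sleeve4 in the frame of sleevebox below 0.05 m and x of sleeve4 in the frame of sleevebox between -0.052 and 0.052 m and y of sleeve4 in the frame of sleevebox between -0.106 and 0.106 m and linear speed of sleeve4 above 0.6 m/s)).
It fails at once if the nickel ferrule is knocked out of place (over 30 mm) (distance of ferrule from where it was at the start of the episode above 0.03 m).
Of sleeve1, sleeve2, sleeve3, sleeve4 only 3 to 4 are there at a start; the rules pass over those that are not, and their reading is None.
Of stock0, stock1, stock2, stock3, stock4, stock5, stock6, stock7 only 3 to 4 are there at a start; the rules pass over those that are not, and their reading is None.
At some moment in a run one of grip may be knocked a few centimetres aside while the robot is not near it.
It also fails if it takes over 210 s, if anything falls off the work surface, if the arm or the gripper's body presses on something with over 40 N, if the wrist force passes 120 N, or if a joint passes its speed limit or range.

## Working session

There is one attempt and no reset: what is moved stays moved. The work goes in short steps, each a Python script; the robot and the scene stay as the last script left them, time stands still between calls to the robot, and variables do not carry over. Pictures are saved under pics/ and viewed, and the job is handed in when it is done.

```bash
mkdir -p pics
python3 - <<'E'
from station import ctrl
import cv2
for n in("side","top"):
    cv2.imwrite(f"pics/{n}0.png",ctrl.camera(n)); print(n,ctrl.camera_model(n))
print(ctrl.get_time(),ctrl.get_orientation(),ctrl.get_gripper_width())
E
```

```text
side {'fx': 369.3966449467951, 'fy': 369.3966449467951, 'cx': 257.1583855987945, 'cy': 191.80092176062468, 'R': array([[ 0.70935804, -0.70479724,  0.00848709],
       [-0.42163636, -0.43395235, -0.79618348],
       [ 0.56483091,  0.56120069, -0.60499573]]), 't': array([-0.36556216,  0.31632286,  0.61486275])}
top {'fx': 472.91605339473847, 'fy': 472.91605339473847, 'cx': 257.1221550115851, 'cy': 193.8367725380349, 'R': array([[-0.02813997, -0.99956894,  0.00837152],
       [-0.99202895,  0.02689667, -0.12310622],
       [ 0.12282799, -0.011769  , -0.99235819]]), 't': array([0.02842515, 0.54848219, 1.36496783])}
0.1 [ 9.85260602e-01  1.71057462e-01 -7.24323838e-05 -9.40720070e-04] 0.9997406838550308
```

View pics/side0.png

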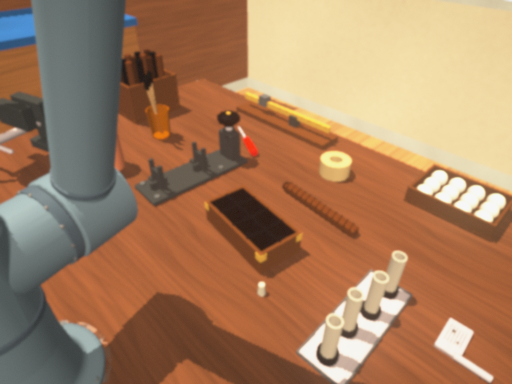

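View pics/top0.png

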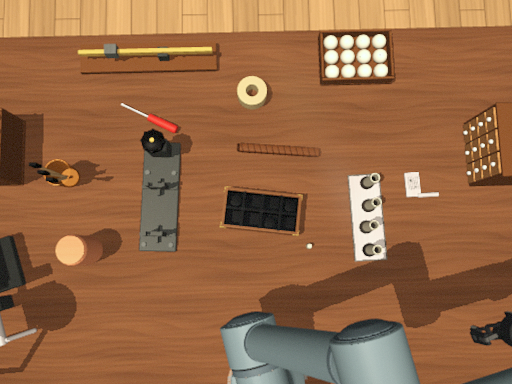

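Four sleeves at the right of the top view (about 372,182 to 372,250), box at (262,211), fixture at (160,197), grip at (280,150), ferrule at (310,245). I'll enlarge those areas next.

Run:
```python
import cv2
t=cv2.imread("pics/top0.png")
def crop(n,x0,y0,w,h,s):
    cv2.imwrite(n,cv2.resize(t[y0:y0+h,x0:x0+w],None,fx=s,fy=s,interpolation=cv2.INTER_CUBIC))
crop("pics/c1.png",335,165,70,100,6)
crop("pics/c2.png",210,135,120,115,5)
crop("pics/c3.png",125,120,70,140,4)
```

```text
(no output)
```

View pics/c1.png

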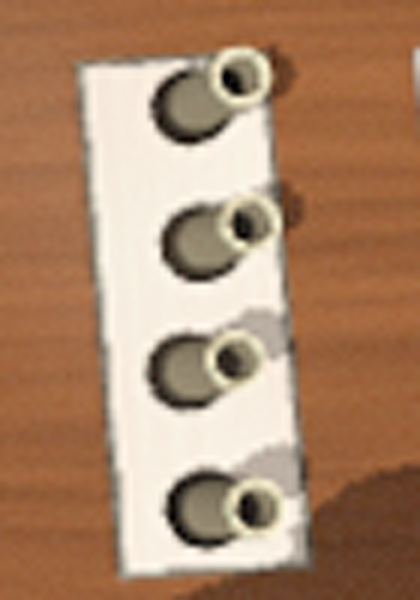

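View pics/c2.png

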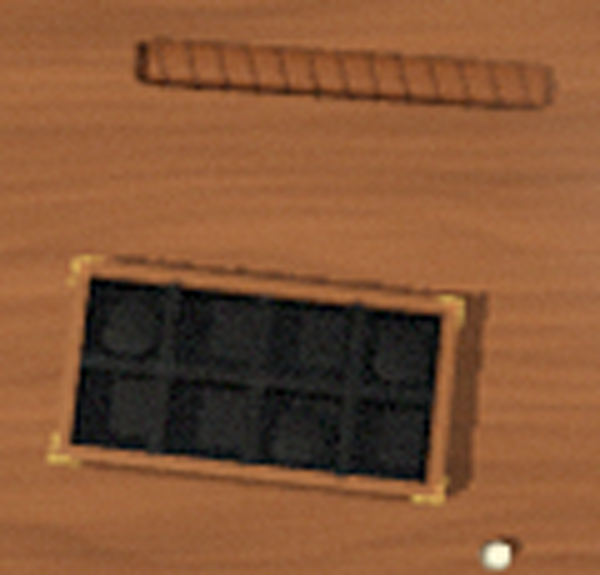

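View pics/c3.png

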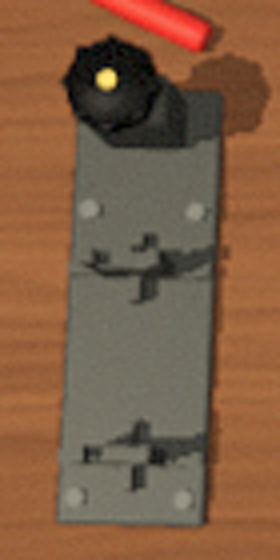

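```bash
cat > h.py <<'E'
import numpy as np, cv2
from station import ctrl
from scipy.spatial.transform import Rotation as Ro
def px2w(cam,u,v,z):
    m=ctrl.camera_model(cam);R,t=m["R"],m["t"]
    d=R.T@np.array([(u-m["cx"])/m["fx"],(v-m["cy"])/m["fy"],1.]);c=-R.T@t
    return (c+d*(z-c[2])/d[2])[:2]
def w2px(cam,X):
    m=ctrl.camera_model(cam);p=m["R"]@np.array(X)+m["t"]
    return np.array([m["fx"]*p[0]/p[2]+m["cx"],m["fy"]*p[1]/p[2]+m["cy"]])
def cr(x0,y0,s,u,v): return x0+(u+.5)/s-.5, y0+(v+.5)/s-.5
E
python3 - <<'E'
from h import *
ims=np.mean([ctrl.camera("top").astype(float) for _ in range(10)],0)
c=ims[180:240,215:310].mean(2); c=np.clip((c-15)*255/50,0,255).astype(np.uint8)
cv2.imwrite("pics/box.png",cv2.resize(c,None,fx=8,fy=8,interpolation=cv2.INTER_CUBIC))
P=lambda l,x0,y0,s,z:print([px2w("top",*cr(x0,y0,s,u,v),z).round(4).tolist() for u,v in l])
P([(240,79),(249,223),(235,361),(255,508)],335,165,6,.111)
P([(193,105),(202,242),(188,370),(206,508)],335,165,6,.021)
P([(79,64),(264,58),(310,568),(122,575)],335,165,6,.005)
P([(75,262),(463,300),(438,497),(55,458)],210,135,5,.06)
P([(138,42),(553,65),(548,106),(141,82)],210,135,5,.024)
P([(58,520),(206,522),(222,92)],125,120,4,.014)
P([(106,79)],125,120,4,.157)
P([(497,555)],210,135,5,.028)
E
```

```text
[[0.5761, -0.3172], [0.5082, -0.3174], [0.4443, -0.3071], [0.3765, -0.3123]]
[[0.5772, -0.3167], [0.5084, -0.3172], [0.4451, -0.3067], [0.3772, -0.3117]]
[[0.602, -0.264], [0.6026, -0.358], [0.3462, -0.3656], [0.3454, -0.272]]
[[0.5684, 0.1075], [0.54, -0.1172], [0.4264, -0.0983], [0.4549, 0.1212]]
[[0.7064, 0.0689], [0.6857, -0.1811], [0.6606, -0.177], [0.6818, 0.0677]]
[[0.3951, 0.3657], [0.3906, 0.2568], [0.7145, 0.2423]]
[[0.6913, 0.2997]]
[[0.3927, -0.1346]]
```

View pics/box.png

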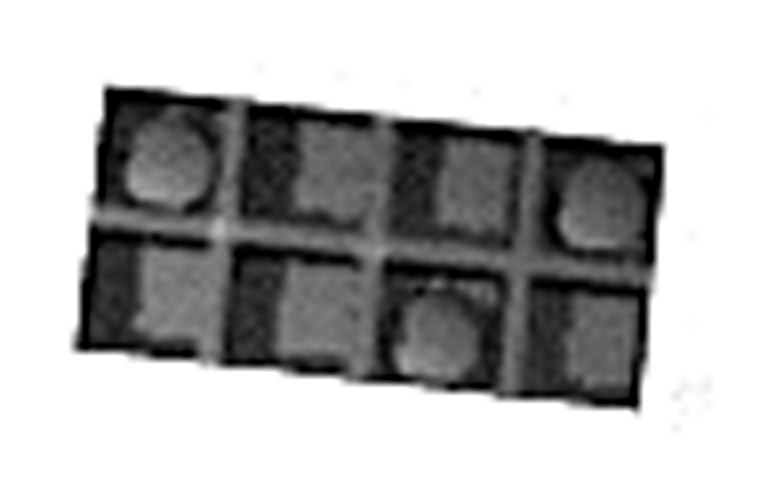

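Dark, round shapes 36 mm across show in three cells (top-left, top-right, bottom third), so I read those as pucks. Next I'll overlay the models on both views to check the poses.

```bash
cat >> h.py <<'E'
BOX=(.4974,.0033,-.13); FIX=(.511,.3066,-.042)
def loc(f,x,y):
    c,s=np.cos(f[2]),np.sin(f[2]); return np.array([f[0]+c*x-s*y,f[1]+s*x+c*y])
E
cat > ov.py <<'E'
from h import *
def poly(im,cam,f,pts,z,s,o):
    p=np.array([w2px(cam,[*loc(f,x,y),z]) for x,y in pts]); p=((p-o+.5)*s-.5)
    cv2.polylines(im,[np.round(p*16).astype(int)],True,(0,255,0),1,cv2.LINE_AA,4)
def sq(cx,cy,hx,hy): return [(cx-hx,cy-hy),(cx+hx,cy-hy),(cx+hx,cy+hy),(cx-hx,cy+hy)]
for cam,(o,w,h) in {"top":((130,120),(190),(150)),"side":((125,100),190,180)}.items():
    s=4 if cam=="top" else 3.3
    im=cv2.imread(f"pics/{cam}0.png")[o[1]:o[1]+h,o[0]:o[0]+w]
    im=cv2.resize(im,None,fx=s,fy=s,interpolation=cv2.INTER_CUBIC); im=np.clip(im*1.4,0,255).astype(np.uint8)
    o=np.array(o)
    poly(im,cam,BOX,sq(0,0,.058,.112),.06,s,o)
    for x in(-.027,.027):
        for y in(-.081,-.027,.027,.081): poly(im,cam,BOX,sq(x,y,.023,.023),.06,s,o)
    poly(im,cam,FIX,sq(.045,0,.165,.055),.014,s,o)
    for x in(-.07,.07):
        for y in (-.025,.025): poly(im,cam,FIX,sq(x,y,.006,.006),.092,s,o)
        poly(im,cam,FIX,sq(x,0,.006,.019),.07,s,o)
    cv2.imwrite(f"pics/ov_{cam}.png",im)
E
python3 ov.py
```

```text
(no output)
```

View pics/ov_top.png

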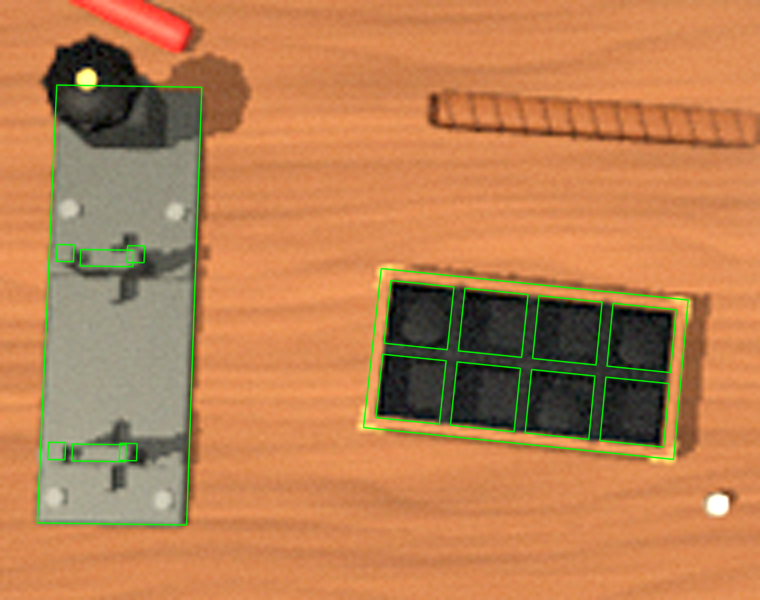

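View pics/ov_side.png

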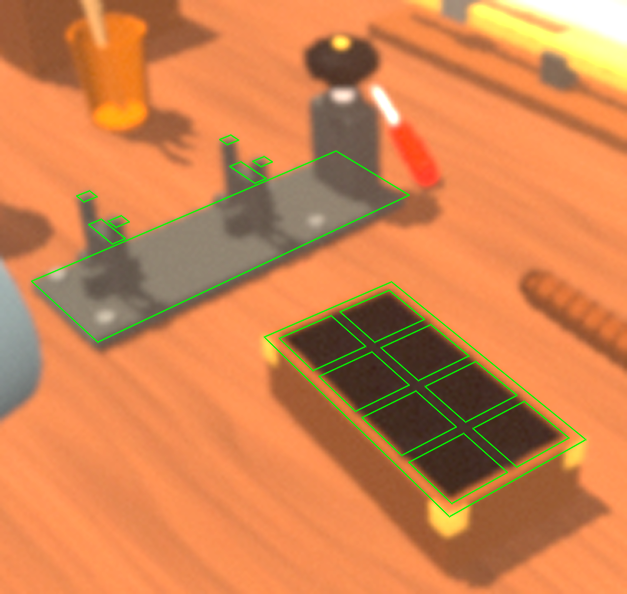

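Both overlays fit. Starting with sleeve 1; first the wrist branches.

```bash
cat >> h.py <<'E'
SL=np.array([[.5766,-.3170],[.5083,-.3173],[.4447,-.3069],[.3768,-.3120]])
def Q(a): return [np.cos(a/2),np.sin(a/2),0.,0.]
E
python3 - <<'E'
from h import *
for a in (1.44,-1.70):
  for p in [*[(*s,.154) for s in SL],*[(*s,.27) for s in SL],*[(*loc(BOX,x,y),z) for x,y in((.027,-.027),(-.027,-.081),(-.027,.081),(.027,.027)) for z in(.14,.27)]]:
    r=ctrl.ik(p,Q(a)); print(a,np.round(p,3),None if r is None else np.round(r,2))
E
```

```text
1.44 [ 0.577 -0.317  0.154] [-0.6   0.62  0.08  1.03  0.    1.1 ]
1.44 [ 0.508 -0.317  0.154] [-0.66  0.51 -0.12  0.95  0.    1.04]
1.44 [ 0.445 -0.307  0.154] [-0.72  0.4  -0.29  0.88  0.    0.98]
1.44 [ 0.377 -0.312  0.154] [-0.82  0.31 -0.43  0.83  0.    0.88]
1.44 [ 0.577 -0.317  0.27 ] [-0.6   0.56  0.29  1.3   0.    1.1 ]
1.44 [ 0.508 -0.317  0.27 ] [-0.66  0.44  0.08  1.22  0.    1.04]
1.44 [ 0.445 -0.307  0.27 ] [-0.72  0.32 -0.09  1.16  0.    0.98]
1.44 [ 0.377 -0.312  0.27 ] [-0.82  0.22 -0.23  1.13  0.    0.88]
1.44 [ 0.521 -0.027  0.14 ] [-0.17  0.38 -0.36  0.83  0.    1.53]
1.44 [ 0.521 -0.027  0.27 ] [-0.17  0.28 -0.14  1.15  0.    1.53]
1.44 [ 0.46  -0.074  0.14 ] [-0.29  0.28 -0.51  0.78  0.    1.41]
1.44 [ 0.46  -0.074  0.27 ] [-0.29  0.17 -0.28  1.11  0.    1.41]
1.44 [0.481 0.087 0.14 ] [ 0.05  0.33 -0.45  0.8   0.    1.75]
1.44 [0.481 0.087 0.27 ] [ 0.05  0.22 -0.23  1.13  0.    1.75]
1.44 [0.528 0.027 0.14 ] [-0.07  0.39 -0.34  0.84  0.    1.63]
1.44 [0.528 0.027 0.27 ] [-0.07  0.29 -0.13  1.15  0.    1.63]
-1.7 [ 0.577 -0.317  0.154] [-0.6   0.62  0.08  1.03  0.
[... 287 characters left out ...]
-0.317  0.27 ] [-0.66  0.44  0.08  1.22  0.   -2.11]
-1.7 [ 0.445 -0.307  0.27 ] [-0.72  0.32 -0.09  1.16  0.   -2.16]
-1.7 [ 0.377 -0.312  0.27 ] [-0.82  0.22 -0.23  1.13  0.   -2.26]
-1.7 [ 0.521 -0.027  0.14 ] [-0.17  0.38 -0.36  0.83  0.   -1.62]
-1.7 [ 0.521 -0.027  0.27 ] [-0.17  0.28 -0.14  1.15  0.   -1.62]
-1.7 [ 0.46  -0.074  0.14 ] [-0.29  0.28 -0.51  0.78  0.   -1.74]
-1.7 [ 0.46  -0.074  0.27 ] [-0.29  0.17 -0.28  1.11  0.   -1.74]
-1.7 [0.481 0.087 0.14 ] [ 0.05  0.33 -0.45  0.8   0.   -1.39]
-1.7 [0.481 0.087 0.27 ] [ 0.05  0.22 -0.23  1.13  0.   -1.39]
-1.7 [0.528 0.027 0.14 ] [-0.07  0.39 -0.34  0.84  0.   -1.51]
-1.7 [0.528 0.027 0.27 ] [-0.07  0.29 -0.13  1.15  0.   -1.51]
```

```bash
cat >> h.py <<'E'
A=1.44
def F(): return np.array(ctrl.get_wrist_force())
def snap(n):
    for c in("top","side"): cv2.imwrite(f"pics/{n}_{c}.png",ctrl.camera(c))
def pick(i):
    x,y=SL[i]
    ctrl.move_ptp([x,y,.27],Q(A)); ctrl.move_gripper(.6)
    ctrl.servo_line([x,y,.154],max_speed=.12)
    f0=F(); ctrl.move_gripper(0.); ctrl.pause(.2)
    print("w",ctrl.get_gripper_width(),"df",(F()-f0).round(2))
    ctrl.servo_line([x,y,.235],max_speed=.06)
    ctrl.servo_line([x,y,.27],max_speed=.1)
    print("lifted",F().round(2),ctrl.get_time())
E
python3 - <<'E'
from h import *
pick(0); snap("p1"); 
im=[cv2.resize(cv2.imread("pics/p1_top.png")[140:280,310:450],None,fx=4,fy=4),cv2.resize(cv2.imread("pics/p1_side.png")[200:384,270:454],(560,560))]
cv2.imwrite("pics/p1.png",cv2.resize(np.hstack(im),None,fx=.7,fy=.7))
E
```

```text
w 0.2983692540652787 df [-0.16 -0.38  6.06]
lifted [-0.78  0.22 -1.22] 6.325
```

View pics/p1.png

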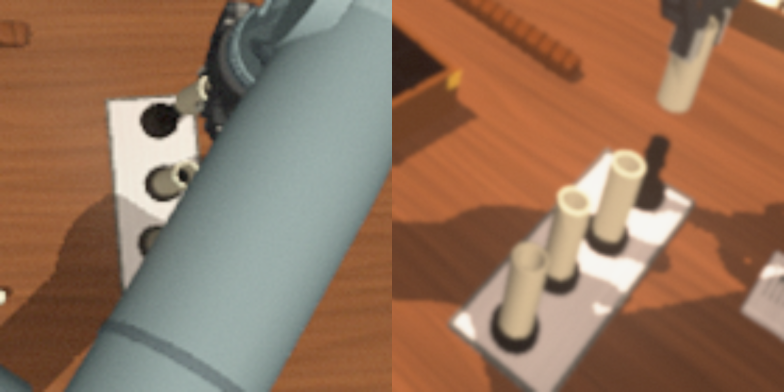

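Sleeve 1 is off and its bush is still standing (side view 655,170). Lowering it into cell (+27,−27), feeling for contact.

```bash
cat >> h.py <<'E'
def place(x,y):
    # lower end = tcp - .133 ; floor -> tcp .141 ; puck -> tcp .165
    p=loc(BOX,x,y)
    ctrl.servo_line([*p,.27],max_speed=.2)
    ctrl.servo_line([*p,.205],max_speed=.12)   # lower end .072
    f0=F()
    z=.205
    while z>.171:
        z-=.008; ctrl.servo_line([*p,z],max_speed=.06)
        d=F()-f0
        if np.linalg.norm(d)>5: print("early contact",z,d.round(2)); return False
    while z>.136:
        z-=.0015; ctrl.servo_line([*p,z],max_speed=.03)
        d=F()-f0
        if d[2]>4 or np.linalg.norm(d)>8: break
    print("stop z",round(z,4),"lower end",round(ctrl.get_ee_pos()[2]-.133,4),"df",d.round(2),ctrl.get_time())
    if z>.152 or d[2]<3: return False
    return True
def release():
    ctrl.move_gripper(.55); ctrl.pause(.1)
    e=ctrl.get_ee_pos(); ctrl.servo_line([e[0],e[1],.27],max_speed=.15)
    print("released",ctrl.get_time())
E
python3 - <<'E'
from h import *
ok=place(.027,-.027); print(ok)
if ok: release()
snap("q1")
E
```

```text
stop z 0.141 lower end 0.0091 df [-2.79 -0.24  8.51] 14.1583
True
released 15.6083
```

Run:
```python
from h import *
cv2.imwrite("pics/q1.png",cv2.resize(cv2.imread("pics/q1_side.png")[150:290,170:330],(800,600)[0:2],interpolation=cv2.INTER_CUBIC))
```

```text
(no output)
```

View pics/q1.png

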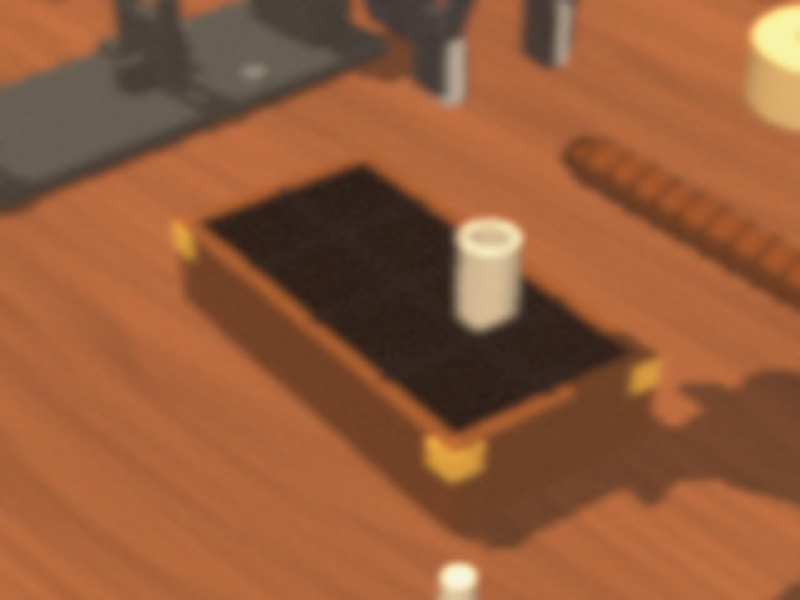

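The sleeve stands upright in its cell, and contact came at floor height. Next, sleeve 2.

Run:
```python
from h import *
pick(1)
ok=.2<ctrl.get_gripper_width()<.4 and place(.027,.027); print(ok)
if ok: release()
snap("q2")
im=[cv2.resize(cv2.imread("pics/q2_top.png")[130:290,200:420],None,fx=3.6,fy=3.6),]
cv2.imwrite("pics/q2a.png",im[0]); cv2.imwrite("pics/q2b.png",cv2.resize(cv2.imread("pics/q2_side.png")[100:384,130:512],None,fx=2.05,fy=2.05))
```

```text
w 0.30651096712735526 df [-0.61 -0.15  4.7 ]
lifted [-0.44 -0.21 -1.64] 20.7083
stop z 0.141 lower end 0.0091 df [-3.27 -1.03  7.32] 28.6917
True
released 30.1333
```

View pics/q2b.png

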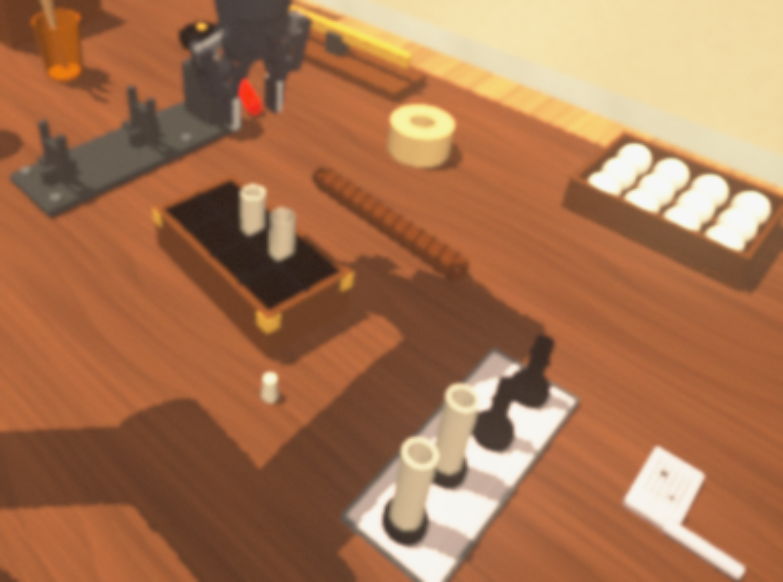

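Two sleeves are in and two bushes stand bare. Sleeves 3 and 4 are next.

Run:
```python
from h import *
ok=True
for i,c in((2,(-.027,.081)),(3,(-.027,-.081))):
    pick(i)
    ok=.2<ctrl.get_gripper_width()<.4 and place(*c); print(ok)
    if not ok: break
    release()
snap("q4")
cv2.imwrite("pics/q4b.png",cv2.resize(cv2.imread("pics/q4_side.png")[100:384,130:512],None,fx=2.05,fy=2.05))
```

```text
w 0.314977917781791 df [0.03 1.05 5.51]
lifted [ 0.21 -0.3  -0.88] 35.4083
stop z 0.141 lower end 0.0091 df [-4.03 -0.15  7.28] 43.6417
True
released 45.0833
w 0.3042162949919468 df [-0.15  0.81  4.95]
lifted [ 0.95  0.11 -0.58] 50.4917
stop z 0.141 lower end 0.009 df [-2.27  0.45  8.7 ] 58.0167
True
released 59.4583
```

View pics/q4b.png

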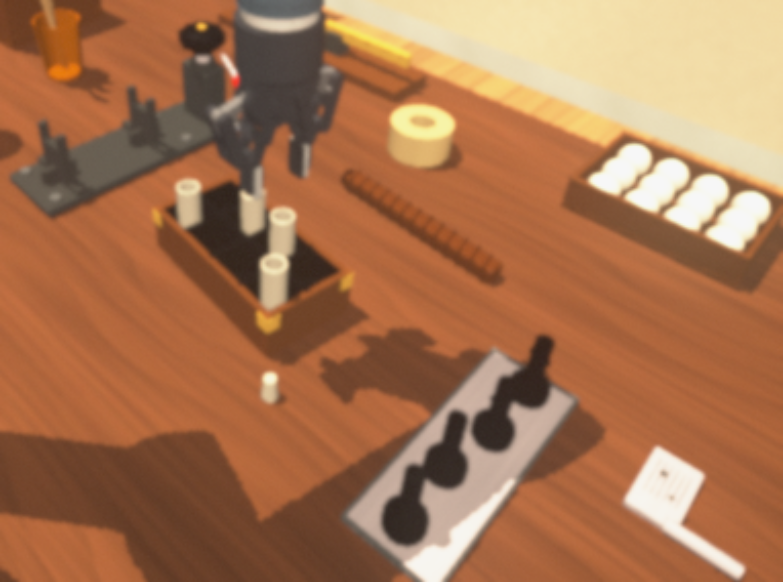

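View pics/q4_top.png

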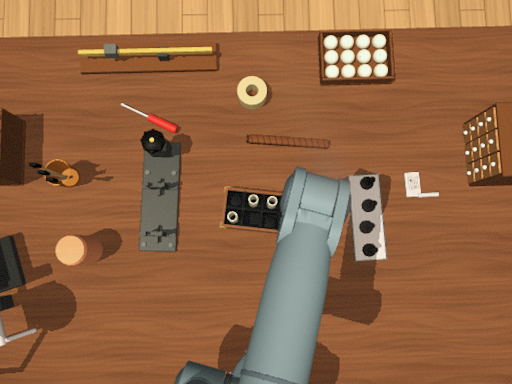

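All four sleeves are in, all four bushes stand, and the ferrule hasn't moved. The grip has been knocked: its ends are now near (248,138) and (329,144). I'll measure it again.

Run:
```python
from h import *
cv2.imwrite("pics/g.png",cv2.resize(cv2.imread("pics/q4_top.png")[120:165,238:338],None,fx=8,fy=8,interpolation=cv2.INTER_CUBIC))
cv2.imwrite("pics/g2.png",cv2.resize(cv2.imread("pics/q4_side.png")[170:250,285:385],None,fx=7,fy=7,interpolation=cv2.INTER_CUBIC))
```

```text
(no output)
```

View pics/g.png

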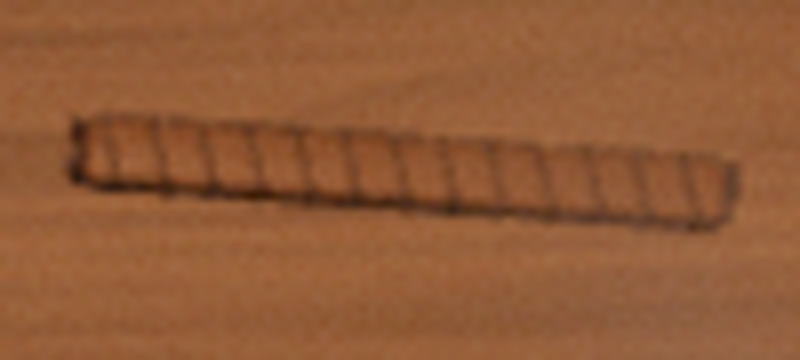

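View pics/g2.png

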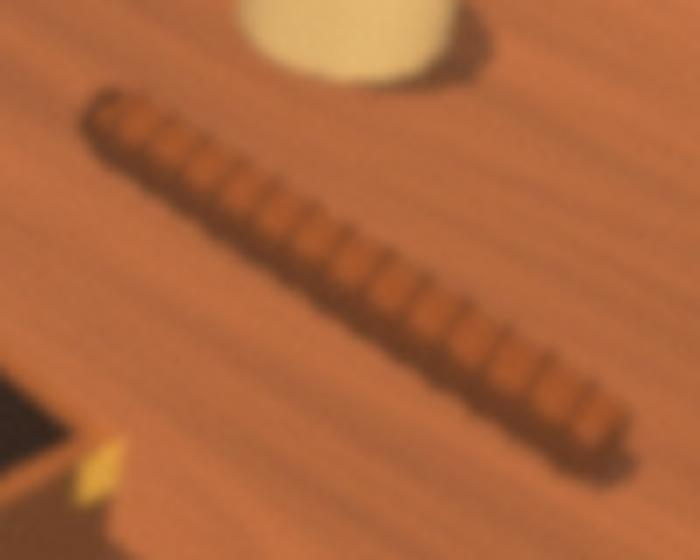

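Run:
```python
from h import *
P=[px2w("top",*cr(238,120,8,u,v),.024) for u,v in((85,115),(738,158),(728,228),(75,185))]
P=np.array(P);print(P.round(4)); c=P.mean(0); d=(P[0]-P[1])+(P[3]-P[2]); g=np.arctan2(d[1],d[0]); print(c,g,np.linalg.norm(c),np.linalg.norm(P[0]-P[3]))
for z in(.077,.1,.2,.28):
  print(z,ctrl.ik([*c,z],Q(g)))
f=loc(FIX,-.012,0)
for z in(.147,.28): print(ctrl.ik([*f,z],Q(FIX[2]+np.pi)))
from ov import poly,sq
for cam,o,w,h,s in(("top",(130,160),65,95,6),("side",(140,130),90,60,8)):
    im=cv2.resize(cv2.imread(f"pics/q2_{cam}.png")[o[1]:o[1]+h,o[0]:o[0]+w],None,fx=s,fy=s,interpolation=cv2.INTER_CUBIC); im=np.clip(im*1.6,0,255).astype(np.uint8);o=np.array(o)
    raw=im.copy()
    for x in(-.07,.07):
        for y in (-.025,.025): poly(im,cam,FIX,sq(x,y,.006,.006),.092,s,o)
        poly(im,cam,FIX,sq(x,0,.006,.019),.07,s,o)
    out=np.hstack([raw,im]) if cam=="top" else np.vstack([raw,im])
    k=min(800/out.shape[1],600/out.shape[0]);cv2.imwrite(f"pics/f_{cam}.png",cv2.resize(out,None,fx=k,fy=k))
```

```text
[[ 0.7335  0.035 ]
 [ 0.7105 -0.2114]
 [ 0.6836 -0.2063]
 [ 0.7066  0.0395]]
[ 0.70856031 -0.08580361] 1.477462019165446 0.7137366237562116 0.027299969806070686
0.077 [-0.20931379  0.78949125  0.18791646  0.96922154  0.          1.45481684]
0.1 [-0.20931379  0.77046694  0.2141657   1.01449509  0.          1.45481684]
0.2 [-0.20931379  0.71191718  0.36901792  1.22789707  0.          1.45481684]
0.28 [-0.20931379  0.70047065  0.55365404  1.42397972  0.          1.45481684]
[ 0.44344166  0.48915912 -0.16584682  0.91579039  0.          0.48544166]
[0.44344166 0.40653453 0.06275921 1.22702101 0.         0.48544166]
```

View pics/f_top.png

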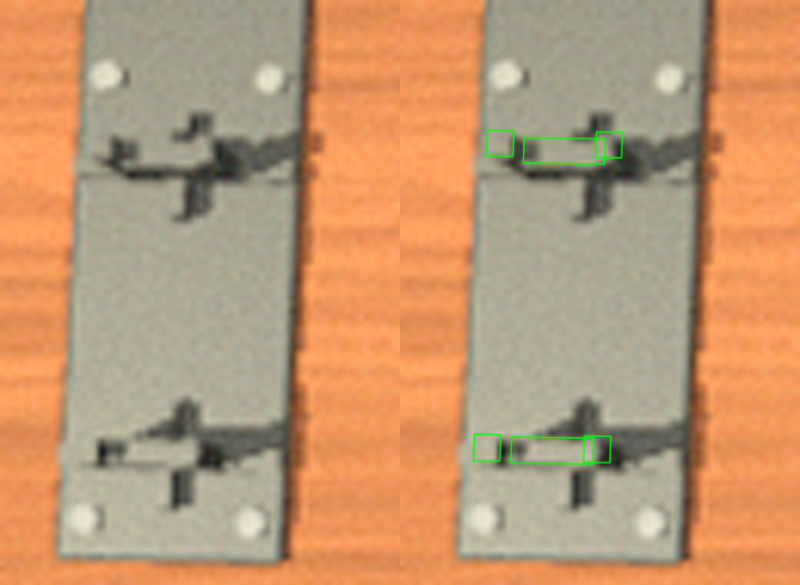

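View pics/f_side.png

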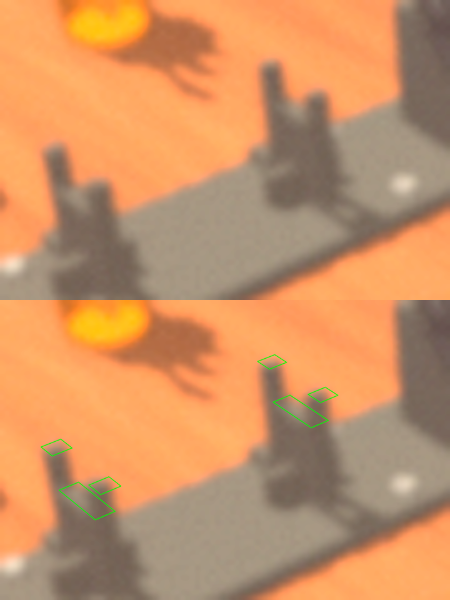

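The fixture overlay agrees in both views to about 2 mm. Picking the grip.

```bash
cat >> h.py <<'E'
G=np.array([.7080,-.0855]); GA=1.4775
E
python3 - <<'E'
from h import *
ctrl.move_ptp([*G,.2],Q(GA)); ctrl.move_gripper(.6)
ctrl.servo_line([*G,.078],max_speed=.1); print(F().round(2))
ctrl.move_gripper(0.); ctrl.pause(.2); print("w",ctrl.get_gripper_width(),F().round(2))
ctrl.servo_line([*G,.27],max_speed=.1); print(F().round(2),np.array(ctrl.get_torque()).round(2),ctrl.get_time())
snap("g1")
cv2.imwrite("pics/g1.png",cv2.resize(cv2.imread("pics/g1_side.png")[60:300,130:450],None,fx=2.4,fy=2.4))
E
```

```text
[ 0.47 -0.11  0.62]
w 0.28980563630998035 [0.35 0.94 4.96]
[ 0.14  0.97 -0.99] [-0.01  0.01  0.04] 64.775
```

View pics/g1.png

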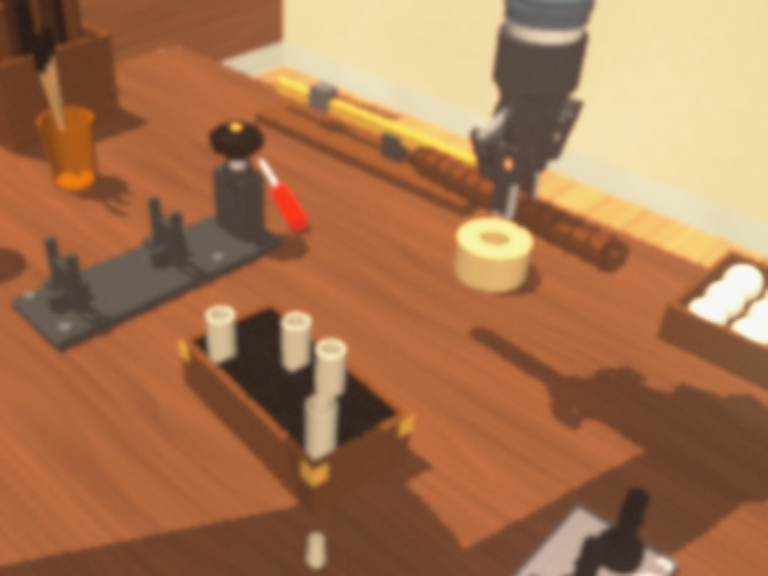

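View pics/g1_top.png

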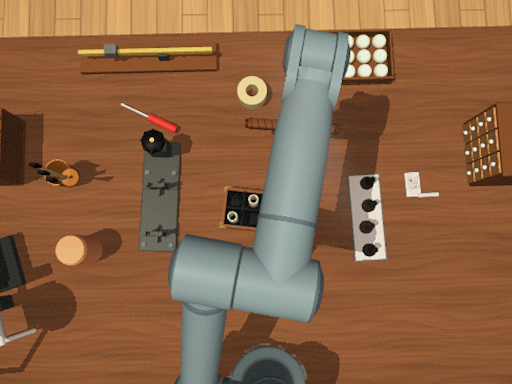

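The grip is held level at its middle. Taking it over the fixture and stopping above the ears to check alignment.

Run:
```python
from h import *
f=loc(FIX,-.012,0); q=Q(FIX[2]+np.pi)
ctrl.move_ptp([*f,.28],q)
ctrl.servo_line([*f,.18],max_speed=.12)
print(F().round(2),ctrl.get_ee_pos(),ctrl.get_time()); snap("g2")
cv2.imwrite("pics/g2.png",cv2.resize(cv2.imread("pics/g2_side.png")[90:220,120:270],None,fx=4.6,fy=4.6,interpolation=cv2.INTER_CUBIC))
cv2.imwrite("pics/g2t.png",cv2.resize(cv2.imread("pics/g2_top.png")[120:260,110:230],None,fx=4.2,fy=4.2,interpolation=cv2.INTER_CUBIC))
```

```text
[-0.14 -0.25 -0.49] [0.49963206 0.30727659 0.18079855] 67.4917
```

View pics/g2.png

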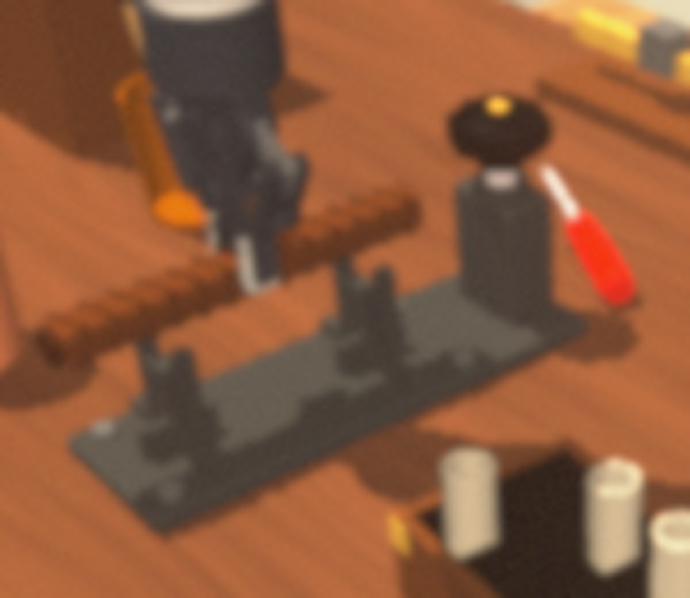

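View pics/g2t.png

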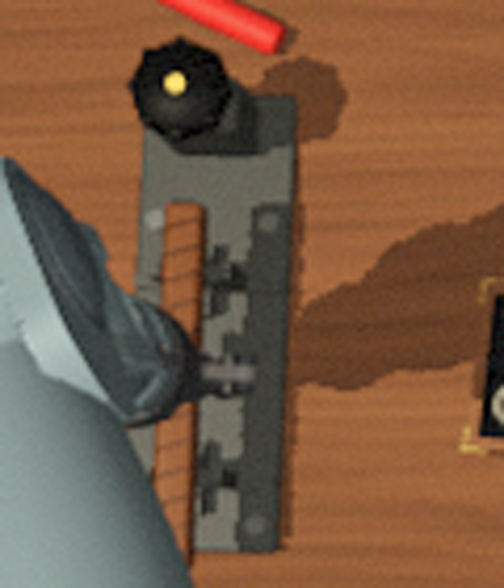

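Run:
```python
from h import *
a=[px2w("top",*cr(110,120,4.2,u,v),.126) for u,v in((165,203),(203,203),(190,555),(158,460))]
c,s=np.cos(FIX[2]),np.sin(FIX[2])
for p in a:
    d=p-np.array(FIX[:2]); print((c*d[0]+s*d[1]).round(4),(-s*d[0]+c*d[1]).round(4))
```

```text
0.1068 0.0104
0.1072 -0.0147
-0.1237 -0.0154
-0.0627 0.0078
```

The grip is about 2 mm to −y of the cradle line and parallel to it, so I'll shift 1.5 mm and lower with force checks.

Run:
```python
from h import *
f=loc(FIX,-.008,.0015); z=.18
ctrl.servo_line([*f,z]); f0=F()
while z>.1455:
    z-=.002 if z>.152 else .001
    ctrl.servo_line([*f,z],max_speed=.04); d=F()-f0
    if np.linalg.norm(d)>4: break
print(z,d.round(2),ctrl.get_ee_pos(),ctrl.get_time()); snap("g3")
cv2.imwrite("pics/g3.png",cv2.resize(cv2.imread("pics/g3_side.png")[90:220,120:270],None,fx=4.6,fy=4.6,interpolation=cv2.INTER_CUBIC))
```

```text
0.14799999999999996 [-1.37 -1.59  6.91] [0.50318335 0.30849816 0.14911589] 72.3417
```

View pics/g3.png

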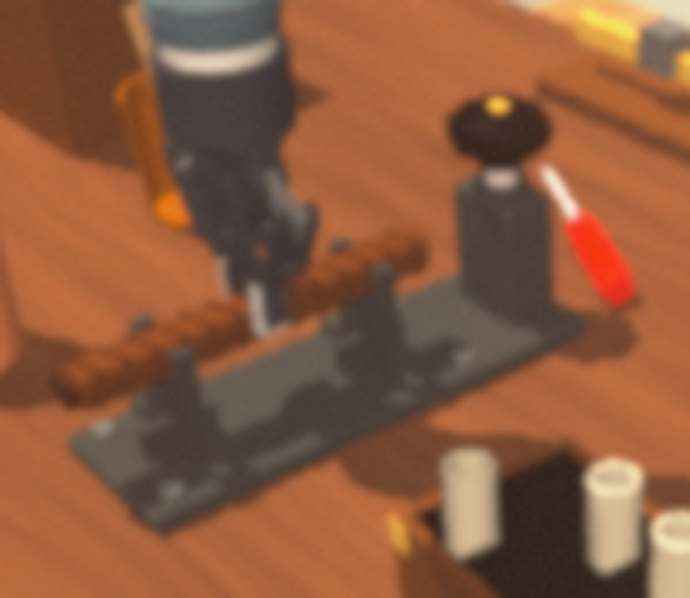

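The grip sits between the ears of both forks, and contact came at the expected height. Releasing and backing off for a final look.

Run:
```python
from h import *
ctrl.move_gripper(.55); e=ctrl.get_ee_pos()
ctrl.servo_line([e[0],e[1],.3],max_speed=.12)
ctrl.set_joints([-1.337,.377,.081,1.274,0,1.46]); print(F().round(2),ctrl.get_time()); snap("e")
cv2.imwrite("pics/e1.png",cv2.resize(cv2.imread("pics/e_side.png")[90:384,120:450],None,fx=2,fy=2,interpolation=cv2.INTER_CUBIC))
cv2.imwrite("pics/e2.png",cv2.resize(cv2.imread("pics/e_top.png")[120:270,125:400],None,fx=2.9,fy=2.9,interpolation=cv2.INTER_CUBIC))
```

```text
[-0.45 -0.31 -0.35] 77.3667
```

View pics/e1.png

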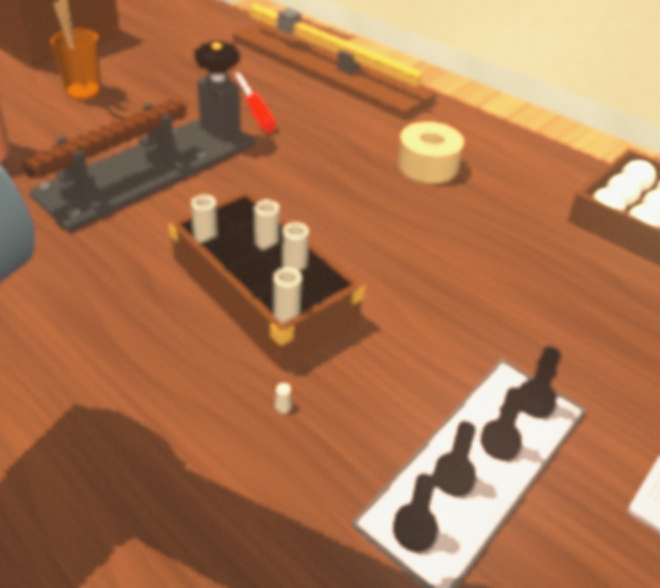

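View pics/e2.png

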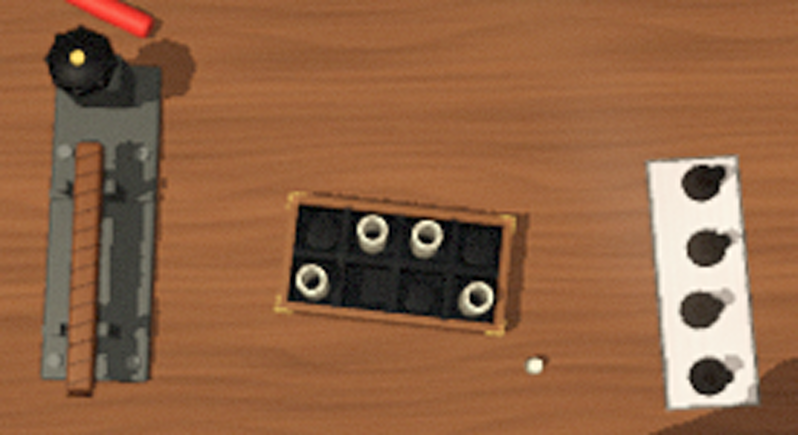

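Run:
```python
from h import *
def inf(f,p):
    c,s=np.cos(f[2]),np.sin(f[2]);d=p-np.array(f[:2]);return np.array([c*d[0]+s*d[1],-s*d[0]+c*d[1]]).round(4)
for u,v in((76,142),(104,142),(68,392),(93,395)): print(inf(FIX,px2w("top",*cr(125,120,2.9,u,v),.094)))
for u,v in((373,234),(427,239),(312,281),(477,298)): print(inf(BOX,px2w("top",*cr(125,120,2.9,u,v),.098)))
print(ctrl.get_time())
```

```text
[0.1105 0.0119]
[ 0.111  -0.0155]
[-0.1325  0.0095]
[-0.135  -0.0145]
[0.0224 0.0251]
[ 0.0229 -0.0275]
[-0.0291  0.0791]
[-0.0291 -0.0812]
77.4667
```

```bash
python3 -c "
from station import ctrl
ctrl.pause(.3); ctrl.sign_off(); print(ctrl.get_time())"
```

```text
the job is handed in; nothing more can be done
the job is handed in; nothing more can be done
```

The job is handed in at about 78 s of the 210 s allowed. The sleeves and grip are where the task wants them, as far as my last pictures show; the hand-in gives no verdict.

- **Sleeves:** I drew all four straight up off their bushes and lowered each into its own empty cell, at (x, y) in mm (27, 27), (27, −27), (−27, 81) and (−27, −81). In each case contact came with the lower end about 9 mm above the bench, which is the cell floor rather than a puck. The last pictures show all four upright in their cells.
- **Bushes:** all four still stand on the drip plate.
- **Grip:** it was knocked aside during the sleeve work, so I measured it again and then laid it in both fork notches. It made contact at the height expected for the notch floors. The last picture puts its centre about 12 mm along and 2 mm across from the cradle's middle, aligned within about 0.02 rad.
- **Ferrule:** not touched, and the pictures show it in the same place.
- **Small disagreement:** my top-view readings differ from the models by 2–5 mm in places. That is partly calibration, and all of it is inside the tolerances. No check failed.

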